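Put the stationery back in the desk set

TASK

Put the stationery away, each piece in the part of the dark wooden desk set made for it: the yellow highlighter lying centred in both saddles of the pen rest, the roll of blue tape down flat over the spindle's post, the glue stick standing upright in the round hole of the block, and the stapler flat inside its tray. Any order will do, and let go of everything; leave the coffee mug and the phone where they are.

Things in the scene. Friction and masses are not known exactly. Their poses are not given: they have to be found in the camera images.
- highlighter: Capped yellow highlighter lying on the desk, 130 mm long, 12 mm thick (14 mm over the widest part). Origin: under its middle, on its underside; its own y axis runs along its length. Grip across the barrel at the middle.
- tape_roll: Roll of blue tape lying flat, outside diameter 56 mm, 20 mm high, with a cardboard core and an open hole of 36 mm diameter right through. Origin: centre of its underside, z up along the hole. Grip across the outside.
- glue_stick: Glue stick standing upright on the desk, red cap on top, diameter 27 mm, 94 mm high. Origin: centre of its underside, z up along it. Grip near the top.
- stapler: Grey stapler standing on its base. The base is 34 mm wide, 135 mm long, 8 mm high; the arm above it is 20 mm wide and lies 30 to 46 mm above the underside over nearly the whole length. The arm does not move. Origin: centre of its underside; its own y axis runs along its length. Grip across the arm at the middle.
- pen_rest: Dark wooden pen rest, fixed: foot 62 x 104 x 10 mm, two V saddles (12 mm thick, V about 50 mm wide, tops 35 mm above the desk) at y = +38 and -38 mm, nothing between them above the foot. V bottom about 20 mm above the desk; a highlighter in it lies along the y axis of the rest, underside about 21 mm above the desk. Origin: centre of the underside, on the desk.
- tape_spindle: Tape spindle, fixed to the desk: round dark wooden foot of 72 mm diameter and 8 mm height with an upright steel post of 18 mm diameter in its centre, round-nosed top 41 mm above the desk. A tape roll on it rests on the foot, 8 mm above the desk. Origin: centre of the foot's underside, on the desk. (The black shelf behind all holders, 130 mm high, begins about 100 mm beyond them.)
- glue_block: Square dark wooden block, fixed to the desk, 66 x 66 x 44 mm, with one round hole of 45 mm diameter in the top, 36 mm deep (hole floor 8 mm above the desk). Origin: centre of the underside, on the desk, below the centre of the hole.
- stapler_tray: Long dark wooden tray with a grey felt floor, fixed to the desk: inside 50 x 152 mm (long side along its own y axis), floor 6 mm above the desk, walls 6 mm thick with rims 18 mm above the desk; the long walls are cut away in the middle. Origin: centre of the underside, on the desk, below the centre of the tray.
- coffee_mug: Speckled white mug of black coffee, about 83 mm across, 95 mm high, to be left alone. Origin: centre of its extent, at the underside.
- phone: Phone in a rose case, 156 x 76 x 10 mm, lying on the desk, to be left alone. Origin: centre of its underside.
There are look-alikes about, which are no part of the job. There is more than one size of the glue_stick; the job needs the smallest. Several things look just like the tape_roll: the one meant starts farthest to the robot's right.

How it is judged:
By the outcome, as a careful person would: the job done as asked, in the order asked, and still so for the second after the job is handed in, with the robot touching nothing.
It also fails if it takes over 115 s, if anything falls off the work surface, if the arm or the gripper's body presses on something with over 40 N, if the wrist force passes 120 N, or if a joint passes its speed limit or range.

ROBOT

A 6-joint arm with a two-finger parallel gripper is mounted at the origin on a cart in front of the work surface, level with it; the furniture and walls round the work are solid. World frame = base frame: x ahead of the robot, y to its left, z up, the work surface at z = 0. Lengths are in m, angles in rad, forces in N, time in s.
With the tool pointing down it reaches from about 0.325 to 0.85 m from the base axis. Payload 4.4 kg.
Tool frame: the origin (TCP) lies at the very end of the fingers, on their centre line; the grasp point (between the pads) lies 19 mm behind it (grasp_offset is the distance from the TCP to the grasp point, in m); z points along the fingers, y is the line along which they close (so a half turn about z gives the same grasp; the last joint's range is limited). The gripper opens to 94 mm and grips with 3 to 60 N. Pads are 16 mm wide; open, the fingers measure 119 mm over their backs; the gripper's body (75 mm by 177 mm) begins 78 mm behind the grasp point.
Start: joints at [-1.27, 0.207, 1.542, -0, 1.393, -0.15], TCP at [0.251, -0.518, 0.205] pointing down, gripper open.
Joint ranges: [-2.73, 2.73], [-0.86, 2.22], [0.23, 2.46], [-1.11, 4.25], [0.08, 2.63], [-2.82, 2.82]. Speed limits (rad/s): [2.79, 2.79, 3.14, 3.14, 3.14, 3.14].

INTERFACE

Orientations are given as a 3x3 rotation matrix whose columns are the frame's x, y, z axes.
In Python, from workcell import * gives the robot as it stands.
- The arm moves only by the tool step_arm, never from a script. Its argument "series" is one flat list of numbers, 7 for each row, row after row: the shift along the tool's x, y, z in units of 40 mm (1.0 is 40 mm), then the turn, a rotation vector about the tool's x, y, z in units of 6 degrees (1.0 is 6 degrees), then the closure, from -1 (fully open) to 1 (shut). A call has 1 to 10 rows; each row shifts and turns the commanded pose from where the row before left it, along the tool's axes as they then stand; what a row does not reach is not made up. A row lasts 1/8 s, in which the tool goes at most 62.5 mm and 10.7 degrees, less where a joint would pass 70% of its speed; a pose out of reach is approached as far as the arm can. A call is refused whole if a number of a shift passes 1 or a number of a turn 1, either way. A call with a gripper value outside its range is refused whole. The fingers move at their own pace and stop on an object; the grip force is fixed at half the most. Time passes only in rows, so rows that do not move let the fingers close. It gives the time, the measured TCP pose, the force, the opening and the grip force at its end, in the units of the state.
- read_state(): the state, without advancing time (a new reading comes with each control period).
- snapshot(name): name is "side" or "top"; returns the picture (384x512x3 uint8, red, green, blue); there is no depth.
- camera_info(name): a dict with "camera_matrix" (3x3 intrinsics, pixels), "R" (3x3) and "t" (3): a world point X has camera coordinates R X + t. Camera axes: x right, y down, z forward; pixel columns grow to the right and rows downward; lengths in m; the calibration is good to about 2 mm. A picture is of the moment at which its call begins. camera_info takes no time and is no camera call.
- hand_in(): hands the job in; it is judged then, once.
The state is a dict: "clock": time; "qpos": joint angles; "joint_velocities": joint speeds; "joint_torque": joint torques, N m; "ee_pos": TCP position; "tcp_rot": TCP orientation; "force": force on the tool from outside, world axes, zero at the start; "moment": the same for the moment, N m; "opening": finger opening in m; "finger_force": force on a finger pad.
Only numpy, scipy, OpenCV 4.12 (cv2) and the standard library are available. Lean on these libraries where they do the work, as an engineer would, in place of code of your own. Each camera call takes 0.05 s, during which the arm holds its last target. There are 200 camera calls.

## Working session

There is one attempt and no reset: what is moved stays moved. The work goes in short steps, Python scripts to look and compute and a tool call to move; the robot and the scene stay as the last step left them, time stands still between calls to the robot, and variables do not carry over. Pictures are saved under pics/ and viewed, at most 14 in all, crops included, and the job is handed in when it is done.

Besides the shell and the picture viewer there is one more tool, called after "Call:" as a command line: name --argument value ..., lists and objects as JSON in quotes. step_arm: Moves the arm, as the interface text tells. Its arguments: {"type":"object","properties":{"series":{"type":"array"}},"required":["series"]}

```bash
mkdir -p pics; ls; python3 - <<'E'
from workcell import *
import cv2
for n in("top","side"):
    im=snapshot(n); cv2.imwrite(f"pics/{n}0.png",cv2.cvtColor(cv2.resize(im,(768,576),interpolation=cv2.INTER_CUBIC),cv2.COLOR_RGB2BGR)); cv2.imwrite(f"{n}_raw0.png",im[:,:,::-1])
    c=camera_info(n); print(n,c["camera_matrix"],c["R"],c["t"],-c["R"].T@c["t"])
s=read_state();print(s)
E
```

```text
pics
top [[423.70011852   0.         254.86179684]
 [  0.         423.70011852 192.48916359]
 [  0.           0.           1.        ]] [[-0.02878031 -0.99949726 -0.0133013 ]
 [-0.99191736  0.03020211 -0.12323875]
 [ 0.12357852  0.00964694 -0.9922879 ]] [-0.08239289  0.49377958  1.57744257] [ 0.29247922 -0.11248214  1.62503403]
side [[365.3278196    0.         259.29104886]
 [  0.         365.3278196  192.7742592 ]
 [  0.           0.           1.        ]] [[-0.94470643 -0.32782682 -0.00770249]
 [-0.20922437  0.62068094 -0.75563241]
 [ 0.25249736 -0.71223925 -0.65495064]] [0.40983647 0.19906866 1.02757221] [0.1693659  0.74267452 0.82658856]
{'clock': 0.1, 'qpos': array([-1.27048691e+00,  2.07380780e-01,  1.54277720e+00, -2.28637853e-05,
        1.39349593e+00, -1.50509498e-01]), 'joint_velocities': array([-0.00102308, -0.00192068, -0.00371898, -0.00049101, -0.00069333,
       -0.00170751]), 'joint_torque': array([ 3.32751679e-04, -3.71861744e+01, -2.82292217e+01,  7.01340870e-02,
        3.11150670e-02, -5.81932591e-05]), 'ee_pos': array([ 0.25029202, -0.5168686 ,  0.20439688]), 'tcp_rot': array([[ 9.00088923e-01,  4.35705786e-01, -6.31249673e-04],
       [ 4.35706148e-01, -9.00086830e-01,  1.96234533e-03],
       [ 2.86825697e-04, -2.04132466e-03, -9.99997875e-01]]), 'force': array([ 0.40564024, -0.23069295, -0.5640079 ]), 'moment': array([ 0.01973617, -0.00893142, -0.03989029]), 'finger_force': 0.0, 'opening': 0.09404620169890181}
```

View pics/top0.png

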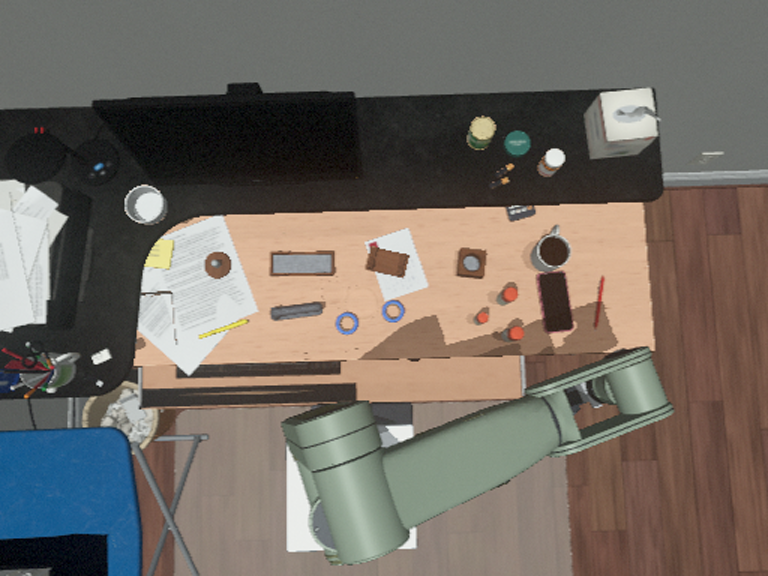

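View pics/side0.png

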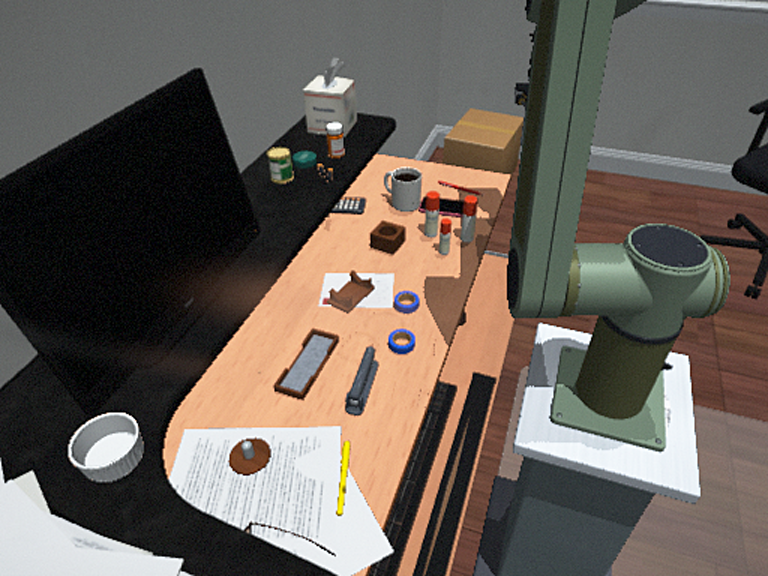

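The top view (768x576) shows the spindle (218,264), tray (303,263), pen rest (388,262), block (472,263), highlighter (224,329), stapler (298,311) and tapes (347,322) and (393,311). The right-hand tape, at (393,311), is the one meant. The glue sticks are at (482,317), (509,295) and (515,333), and the first is the smallest. The side view shows the same things, with the small stick at (445,237).

```bash
cat > h.py <<'E'
from workcell import *
import cv2, numpy as np
C={n:camera_info(n) for n in("top","side")}
def ray(n,u,v):
    c=C[n]; d=c["R"].T@np.linalg.solve(c["camera_matrix"],[u,v,1.]); return -c["R"].T@c["t"],d
def onplane(n,u,v,z):
    o,d=ray(n,u,v); return (o+d*(z-o[2])/d[2])
def proj(n,X):
    c=C[n]; p=c["camera_matrix"]@(c["R"]@np.asarray(X,float)+c["t"]); return p[:2]/p[2]
def tri(a,b):
    o1,d1=ray("top",*a);o2,d2=ray("side",*b)
    A=np.c_[d1,-d2]; s=np.linalg.lstsq(A,o2-o1,rcond=None)[0]
    p,q=o1+s[0]*d1,o2+s[1]*d2; return (p+q)/2,np.linalg.norm(p-q)
def hsv(im): return cv2.cvtColor(im,cv2.COLOR_RGB2HSV)
RNG={"yel":((24,150,120),(34,255,255)),"blue":((105,130,60),(125,255,255)),"red":((0,170,90),(7,255,255)),
     "brown":((3,80,15),(14,230,125)),"grey":((95,15,30),(130,110,150))}
def blobs(im,col,roi=None,amin=12):
    m=cv2.inRange(hsv(im),*RNG[col])
    if col=="red": m|=cv2.inRange(hsv(im),(174,170,90),(180,255,255))
    if roi: k=np.zeros_like(m);x0,y0,x1,y1=roi;k[y0:y1,x0:x1]=255;m&=k
    n,l,s,c=cv2.connectedComponentsWithStats(m)
    out=[]
    for i in range(1,n):
        if s[i,4]>=amin:
            p=np.argwhere(l==i)[:,::-1].astype(np.float32); out.append((c[i],s[i],cv2.minAreaRect(p)))
    return m,out
E
python3 - <<'E'
from h import *
np.set_printoptions(precision=3,suppress=True)
roi={"top":(90,138,430,248),"side":(100,100,350,384)}
for n in("top","side"):
    im=cv2.imread(f"{n}_raw0.png")[:,:,::-1].copy(); v=[]
    for col in RNG:
        m,b=blobs(im,col,roi[n]); v.append(m)
        print(n,col)
        for c,s,r in b: print("  ",c.round(1),s, np.round(r[0],1),np.round(r[1],1),round(r[2],1),"z0:",onplane(n,*c,0.0)[:2])
x=cv2.imread("top_raw0.png")[140:245,90:430];y=cv2.imread("side_raw0.png")[110:360,110:340]
cv2.imwrite("pics/ct.png",cv2.resize(x,None,fx=2.35,fy=2.35,interpolation=cv2.INTER_CUBIC))
cv2.imwrite("pics/cs.png",cv2.resize(y,None,fx=2.4,fy=2.4,interpolation=cv2.INTER_CUBIC))
E
```

```text
top yel
   [159.  214.9] [154 213  11   5  19] [159. 215.] [ 2.5 10.1] 71.6 z0: [0.419 0.275]
top blue
   [260.9 202.2] [256 201  12   5  14] [261.3 202.7] [ 3.7 11. ] 84.8 z0: [ 0.456 -0.119]
   [232.8 215.1] [226 209  12  14  29] [232.3 214.8] [13.6 10. ] 73.3 z0: [ 0.41  -0.009]
   [263.5 212.6] [260 210   8   5  12] [263.9 212.4] [2.  7.6] 66.8 z0: [ 0.416 -0.128]
top red
   [400.2 193.3] [399 186   3  15  16] [400.3 193.1] [ 1.  14.1] 9.5 z0: [ 0.475 -0.656]
top brown
   [210.  140.2] [194 138  35   4  53] [211.  139.5] [34.  3.] -0.0 z0: [0.707 0.073]
   [245.9 139.3] [240 138  13   3  16] [246.  139.2] [ 1.4 12.1] 84.8 z0: [ 0.706 -0.068]
   [266.4 138.8] [255 138  23   2  26] [266.  138.5] [22.  1.] -0.0 z0: [ 0.706 -0.148]
   [299.5 138. ] [290 138  20   1  20] [299.5 138. ] [19.  0.] 180.0 z0: [ 0.705 -0.278]
   [368.6 167.2] [360 158  18  19 263] [368.5 167. ] [18. 17.] 90.0 z0: [ 0.58  -0.541]
   [248.3 172.3] [245 165   8  16  76] [248.2 172.1] [ 5.5 15.5] 11.3 z0: [ 0.575 -0.073]
   [313.4 175.6] [305 166  19  20 192] [313.8 175.4] [17.8 18.3] 6.3 z0: [ 0.554 -0.326]
  
[... 5512 characters left out ...]
.113]
   [313.6 293.8] [310 290   8   9  24] [313.2 293.8] [8.  6.8] 14.0 z0: [0.221 0.18 ]
   [345.4 299.8] [342 295   8  10  41] [345.3 299.9] [10.5  5.2] 29.7 z0: [0.14  0.171]
   [165.3 301.2] [162 297   7   9  41] [165.6 301.4] [7.1 6.3] 68.2 z0: [0.578 0.325]
   [335.2 352.7] [ 315  310   35   74 1341] [332.  346.5] [73. 34.] 90.0 z0: [0.14  0.317]
   [264.1 342.2] [261 339   8   8  12] [263.4 342. ] [4.6 8.1] 60.3 z0: [0.302 0.346]
   [285.2 357.6] [283 353   6  10  12] [285.4 357.1] [3.4 9.2] 12.5 z0: [0.245 0.365]
   [294.9 363.9] [293 360   5   9  13] [294.5 364. ] [2.7 7.6] 26.6 z0: [0.22  0.371]
   [291.1 381. ] [288 379   7   4  13] [291.  381.5] [3.6 4.9] 63.4 z0: [0.219 0.41 ]
```

View pics/ct.png

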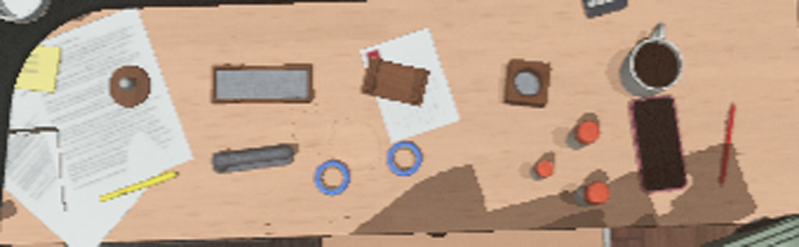

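View pics/cs.png

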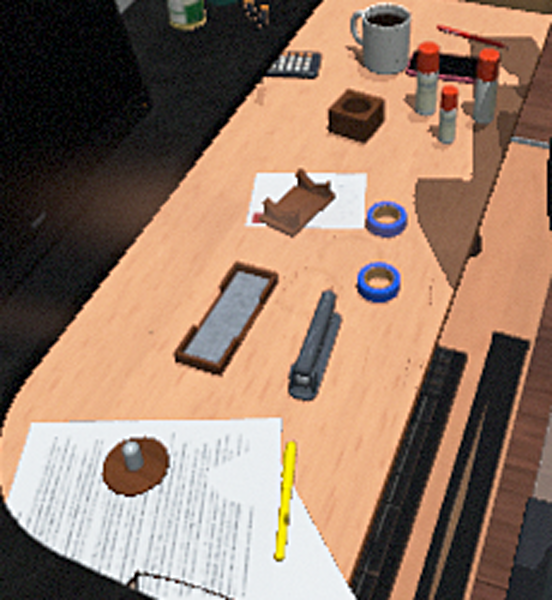

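The crops show all eight targets clearly. The colour thresholds were too tight in the top view, so I'll use Otsu and colour silhouettes in tight regions. A prism's silhouette centroid lies on its mid-height plane.

```bash
cat > meas.py <<'E'
from h import *
# name: zmid, mode, top roi, side roi
O={"highl":(.007,"yel",(125,205,172,232),(215,285,245,350)),
"tape":(.010,"blue",(250,195,275,220),(258,188,284,214)),
"tape2":(.010,"blue",(220,203,245,227),(255,215,282,242)),
"gluecap":(.08,"red",(311,204,330,220),(290,143,304,158)),
"stapler":(.02,"dark",(172,195,224,218),(226,228,256,282)),
"tray":(.009,"dark",(174,162,228,190),(178,214,230,270)),
"rest":(.010,"dark",(240,160,276,190),(214,176,254,212)),
"block":(.022,"dark",(300,160,328,192),(240,142,276,176)),
"spin":(.004,"dark",(132,164,158,190),(148,286,186,322))}
def sil(im,roi,mode,f=6):
    x0,y0,x1,y1=roi; p=cv2.resize(im[y0:y1,x0:x1],None,fx=f,fy=f,interpolation=cv2.INTER_CUBIC); H=hsv(p)
    if mode=="yel": m=cv2.inRange(H,(22,120,90),(36,255,255))
    elif mode=="blue": m=cv2.inRange(H,(100,70,40),(130,255,255))
    elif mode=="red": m=cv2.inRange(H,(0,170,60),(8,255,255))|cv2.inRange(H,(172,150,60),(180,255,255))
    else: _,m=cv2.threshold(p[:,:,0],0,255,cv2.THRESH_BINARY_INV|cv2.THRESH_OTSU)   # red channel: desk & paper bright
    cs,_=cv2.findContours(m,cv2.RETR_EXTERNAL,cv2.CHAIN_APPROX_NONE); c=max(cs,key=cv2.contourArea)
    return (cv2.convexHull(c).reshape(-1,2)+.5)/f-.5+[x0,y0]
def met(n,c,z):
    P=np.array([onplane(n,*q,z)[:2] for q in c])*1000
    M=cv2.moments(P.astype(np.float32).reshape(-1,1,2)); ctr=np.array([M["m10"],M["m01"]])/M["m00"]
    r=cv2.minAreaRect(P.astype(np.float32)); (w,h),a=r[1],r[2]
    if w>h: w,h,a=h,w,a-90   # a+90 -> direction of long side h
    return ctr,(w,h),(a+90)%180 if True else a
def run(tag,names=O):
    for k in names:
        z,m,rt,rs=O[k]
        for n,r in(("top",rt),("side",rs)):
            im=cv2.imread(f"{n}_raw{tag}.png")[:,:,::-1].copy(); c=sil(im,r,m); ctr,s,a=met(n,c,z)
            print(k,n,"ctr",ctr.round(1),"size",np.round(s,1),"longdir deg",round(a,1))
            d=globals().setdefault("D",{}).setdefault(n,im); cv2.polylines(d,[np.round(c).astype(int)],1,(0,255,0))
if __name__=="__main__":
    run("0")
    x=D["top"][140:245,90:430];y=D["side"][110:360,110:340]
    cv2.imwrite("pics/m.png",cv2.resize(x[:,:,::-1],None,fx=2.35,fy=2.35)); cv2.imwrite("pics/m2.png",cv2.resize(y[:,:,::-1],None,fx=2.4,fy=2.4))
E
python3 meas.py
```

```text
highl top ctr [406.1 310.3] size [ 13.3 129.5] longdir deg 108.8
highl side ctr [405.1 315. ] size [ 13.7 134.3] longdir deg 106.5
tape top ctr [ 436.7 -121.1] size [53.7 54.2] longdir deg 133.3
tape side ctr [ 435.3 -119.7] size [54.7 72.6] longdir deg 108.6
tape2 top ctr [409.1  -2.7] size [53.4 54.7] longdir deg 43.5
tape2 side ctr [408.1  -1.5] size [54.8 70. ] longdir deg 108.7
gluecap top ctr [ 404.2 -344.6] size [ 5.4 14.6] longdir deg 153.5
gluecap side ctr [ 406.  -333.1] size [23.6 66.5] longdir deg 102.1
stapler top ctr [444.6 122.6] size [ 39.3 142.1] longdir deg 95.0
stapler side ctr [442.2 129.8] size [ 40.6 169.8] longdir deg 95.4
tray top ctr [567.7 108.6] size [ 68.6 172.6] longdir deg 88.2
tray side ctr [566.1 111.9] size [ 70.6 177.9] longdir deg 88.8
rest top ctr [ 567.2 -109.1] size [ 74.7 107.2] longdir deg 73.8
rest side ctr [ 567.2 -111.8] size [ 83.3 128.7] longdir deg 76.4
block top ctr [ 552.5 -324.3] size [75.1 78.1] longdir deg 171.6
block side ctr [ 550.7 -322. ] size [ 93.5 121.3] longdir deg 81.9
spin top ctr [570.9 328.8] size [68.8 71.4] longdir deg 0.3
spin side ctr [569.9 332.1] size [71.2 72.7] longdir deg 147.0
```

View pics/m.png

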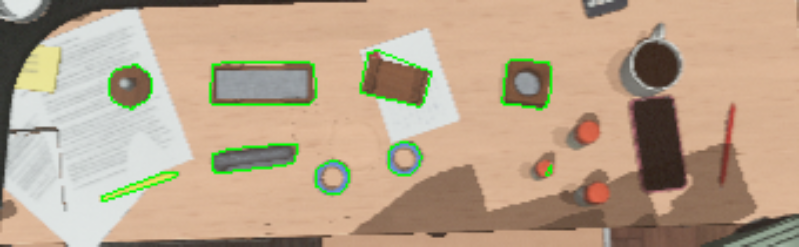

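View pics/m2.png

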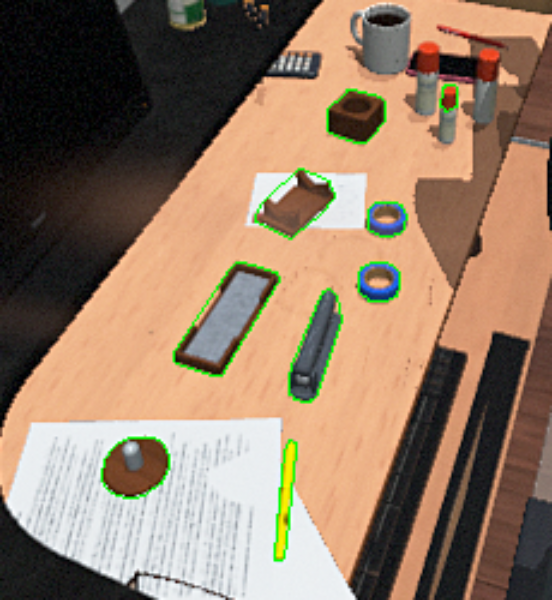

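The outlines fit and the sizes agree with those given. Two things are left: refine the red cap and check the pen rest's direction up close.

```bash
cat >> h.py <<'E'
def need(x,y,z,psi):
    s=read_state(); p=s["ee_pos"]; R=s["tcp_rot"]; cur=np.degrees(np.arctan2(R[1,0],R[0,0]))
    d=np.array([x,y,z])-p; t=np.radians(psi); Rn=np.c_[[np.cos(t),np.sin(t),0],[np.sin(t),-np.cos(t),0],[0,0,-1]]
    print("t",round(float(s["clock"]),2),"p",p.round(4),"psi",round(cur,2),"tilt",R[:2,2].round(4),"open",round(float(s["opening"]),4),"ff",round(float(s["finger_force"]),1),"F",s["force"].round(1))
    print("  now-frame units",(R.T@d/.04).round(3),"| after-turn units",(Rn.T@d/.04).round(3),"| turn z units",round(-(((psi-cur+180)%360)-180)/6,3))
E
python3 - <<'E'
from h import *
from meas import met
for n,r in(("top",(311,204,330,220)),("side",(288,140,306,174))):
    im=cv2.imread(f"{n}_raw0.png")[:,:,::-1].copy();x0,y0,x1,y1=r
    p=cv2.resize(im[y0:y1,x0:x1],None,fx=6,fy=6,interpolation=cv2.INTER_CUBIC);H=hsv(p)
    m=cv2.inRange(H,(0,150,130),(7,255,255))|cv2.inRange(H,(172,150,110),(180,255,255))
    cs,_=cv2.findContours(m,0,1);c=max(cs,key=cv2.contourArea);c=(cv2.convexHull(c).reshape(-1,2)+.5)/6-.5+[x0,y0]
    print(n,c.min(0).round(1),c.max(0).round(1)); 
    for z in(.07,.08,.094): print(z,met(n,c,z)[0].round(1),np.round(met(n,c,z)[1],1))
a=cv2.imread("top_raw0.png");b=cv2.imread("side_raw0.png")
f=lambda i,x,y,w:cv2.resize(i[y:y+w,x:x+w],(390,390),interpolation=cv2.INTER_CUBIC)
cv2.imwrite("pics/z.png",np.hstack([f(a,238,155,42),f(b,212,172,42)]))
need(.405,-.335,.15,90)
E
```

```text
top [318.1 208.1] [324.8 214.6]
0.07 [ 408.9 -339.6] [23.7 24.3]
0.08 [ 408.2 -338.2] [23.5 24.2]
0.094 [ 407.1 -336.1] [23.3 24. ]
side [293.6 145.1] [300.4 155.1]
0.07 [ 408.5 -353.8] [25.1 64.6]
0.08 [ 405.3 -339.3] [24.7 63.8]
0.094 [ 400.9 -319.1] [24.3 62.6]
t 0.1 p [ 0.2503 -0.5169  0.2044] psi 25.83 tilt [-0.0006  0.002 ] open 0.094 ff 0.0 F [ 0.4 -0.2 -0.6]
  now-frame units [ 5.462 -2.404  1.366] | after-turn units [4.547 3.868 1.36 ] | turn z units -10.695
```

View pics/z.png

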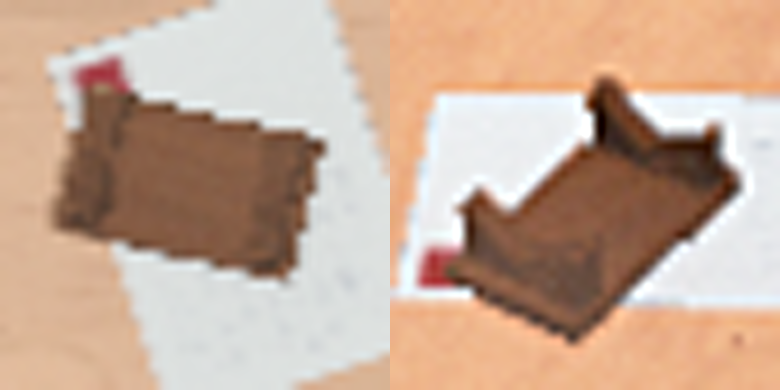

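The rest lies along about 75°, centred near (566,-110) mm, which fits both views. The small glue stick is at (407,-338) mm. I start with the glue stick.

Call:
step_arm --series '[0.4, 0, 0, 0, 0, -1, -1, 0.4, 0, 0, 0, 0, -1, -1, 0.4, 0, 0, 0, 0, -1, -1, 0.4, 0, 0, 0, 0, -1, -1, 0.4, 0, 0, 0, 0, -1, -1, 0.4, 0, 0, 0, 0, -1, -1, 0.4, 0, 0, 0, 0, -1, -1, 0.4, 0, 0, 0, 0, -1, -1, 0.4, 0, 0, 0, 0, -1, -1, 0.4, 0, 0, 0, 0, -1, -1]'

```text
clock: 1.35
ee_pos: [0.3428, -0.3949, 0.2048]
tcp_rot: [[0.069, 0.998, -0.001], [0.998, -0.069, 0.001], [0.001, -0.001, -1.0]]
force: [-0.3, -0.5, 0.6]
opening: 0.0939
finger_force: 0.0
```

```bash
python3 -c "
from h import *
need(.407,-.338,.14,90)"
```

```text
t 1.35 p [ 0.3428 -0.3949  0.2048] psi 86.04 tilt [-0.0006  0.001 ] open 0.0939 ff 0.0 F [-0.3 -0.5  0.6]
  now-frame units [1.528 1.503 1.622] | after-turn units [1.422 1.605 1.621] | turn z units -0.661
```

Call:
step_arm --series '[0, 0, 0, 0, 0, -0.66, -0.5, 0.71, 0.8, 0, 0, 0, 0, -0.5, 0.71, 0.8, 0, 0, 0, 0, -0.5, 0, 0, 0, 0, 0, 0, -0.5, 0, 0, 0.9, 0, 0, 0, -0.5, 0, 0, 0.9, 0, 0, 0, -0.5, 0, 0, 0.9, 0, 0, 0, -0.5, 0, 0, 0.9, 0, 0, 0, -0.5, 0, 0, 0.1, 0, 0, 0, -0.5, 0, 0, 0, 0, 0, 0, -0.5]'

```text
clock: 2.6
ee_pos: [0.4069, -0.3399, 0.058]
tcp_rot: [[0.004, 1.0, 0.0], [1.0, -0.004, -0.0], [-0.0, 0.0, -1.0]]
force: [0.9, -0.1, 0.6]
opening: 0.0708
finger_force: 0.0
```

```bash
python3 -c "
from h import *
need(.407,-.338,.056,90)
a=snapshot('side')[110:200,240:340,::-1];b=snapshot('top')[180:260,270:370,::-1]
cv2.imwrite('pics/g1.png',np.hstack([cv2.resize(a,(390,350)),cv2.resize(b,(390,350))]))"
```

```text
t 2.6 p [ 0.4069 -0.3399  0.058 ] psi 89.76 tilt [ 0.0001 -0.0004] open 0.0708 ff 0.0 F [ 0.9 -0.1  0.6]
  now-frame units [0.048 0.001 0.049] | after-turn units [0.048 0.001 0.049] | turn z units -0.041
```

View pics/g1.png

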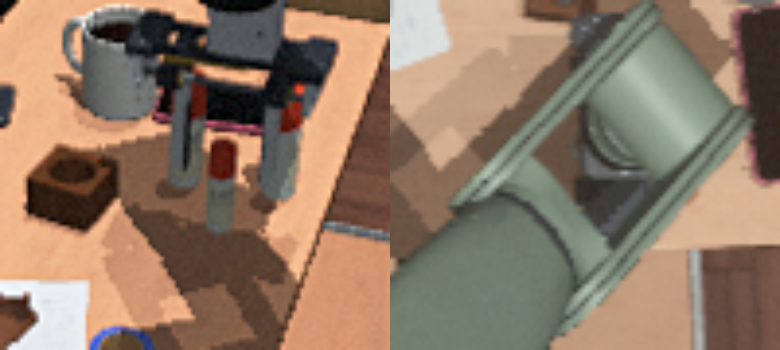

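```bash
python3 -c "
from h import *
for X in[(.407,-.34,.058),(.372,-.34,.058),(.442,-.34,.058),(.407,-.338,0),(.407,-.338,.094),(.407,-.338,.155),(.33,-.338,.155),(.48,-.338,.155)]:
    u=proj('side',X); print(X,((u-[240,110])*[3.9,3.89]).round())"
```

```text
(0.407, -0.34, 0.058) [221. 172.]
(0.372, -0.34, 0.058) [257. 179.]
(0.442, -0.34, 0.058) [185. 165.]
(0.407, -0.338, 0) [217. 223.]
(0.407, -0.338, 0.094) [223. 141.]
(0.407, -0.338, 0.155) [227.  84.]
(0.33, -0.338, 0.155) [312.  98.]
(0.48, -0.338, 0.155) [148.  70.]
```

The stick stands between the fingers as projected: base at (218,230), and the left fingertip at (185,165). Close and lift.

Call:
step_arm --series '[0.05, 0, 0.05, 0, 0, 0, -0.5, 0, 0, 0, 0, 0, 0, 1, 0, 0, 0, 0, 0, 0, 1, 0, 0, 0, 0, 0, 0, 1, 0, 0, 0, 0, 0, 0, 1, 0, 0, -0.4, 0, 0, 0, 1, 0, 0, -0.9, 0, 0, 0, 1, 0, 0, -0.9, 0, 0, 0, 1, 0, 0, 0, 0, 0, 0, 1]'

```text
clock: 3.82
ee_pos: [0.4093, -0.3397, 0.148]
tcp_rot: [[0.004, 1.0, 0.006], [1.0, -0.004, -0.007], [-0.007, 0.006, -1.0]]
force: [-0.4, -0.5, -0.2]
opening: 0.0262
finger_force: 30.0
```

```bash
python3 -c "
from h import *
need(.5515,-.323,.066,90)"
```

```text
t 3.83 p [ 0.4093 -0.3397  0.148 ] psi 89.79 tilt [ 0.0059 -0.0068] open 0.0262 ff 30.0 F [-0.4 -0.5 -0.2]
  now-frame units [0.444 3.542 2.068] | after-turn units [0.417 3.555 2.05 ] | turn z units -0.035
```

Call:
step_arm --series '[0.1, 0.89, 0, 0, 0, 0, 1, 0.1, 0.89, 0, 0, 0, 0, 1, 0.1, 0.89, 0, 0, 0, 0, 1, 0.1, 0.87, 0, 0, 0, 0, 1, 0, 0, 0, 0, 0, 0, 1, 0, 0, 0, 0, 0, 0, 1]'

```text
clock: 4.58
ee_pos: [0.5475, -0.3213, 0.1423]
tcp_rot: [[0.004, 1.0, -0.002], [1.0, -0.004, 0.001], [0.001, -0.002, -1.0]]
force: [-0.3, -0.0, -0.2]
opening: 0.0264
finger_force: 30.0
```

```bash
python3 -c "
from h import *
need(.5515,-.323,.066,90)
a=snapshot('side')[90:190,220:320,::-1]
cv2.imwrite('pics/g2.png',cv2.resize(a,(500,500)))"
```

```text
t 4.58 p [ 0.5475 -0.3213  0.1423] psi 89.8 tilt [-0.0024  0.0013] open 0.0264 ff 30.0 F [-0.3 -0.  -0.2]
  now-frame units [-0.045  0.104  1.906] | after-turn units [-0.043  0.099  1.906] | turn z units -0.034
```

View pics/g2.png

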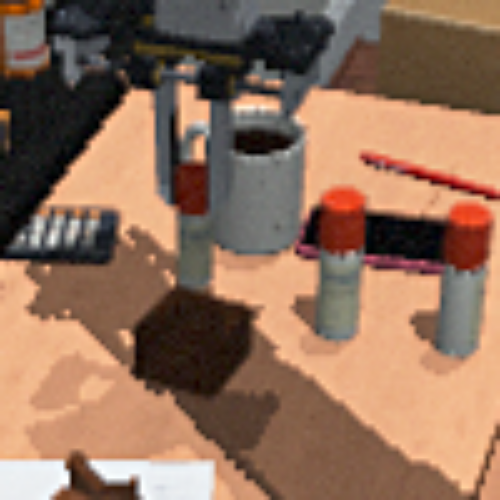

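The stick hangs upright between the fingers, above the block at (195,340). Lower and release.

Call:
step_arm --series '[-0.04, 0.1, 0, 0, 0, 0, 1, 0, 0, 0.5, 0, 0, 0, 1, 0, 0, 0.5, 0, 0, 0, 1, 0, 0, 0.5, 0, 0, 0, 1, 0, 0, 0.36, 0, 0, 0, 1, 0, 0, 0, 0, 0, 0, 1, 0, 0, 0, 0, 0, 0, 1]'

```text
clock: 5.5
ee_pos: [0.5524, -0.3238, 0.07]
tcp_rot: [[0.003, 1.0, -0.001], [1.0, -0.003, -0.001], [-0.001, -0.001, -1.0]]
force: [-3.3, 0.2, 7.7]
opening: 0.0264
finger_force: 30.0
```

Call:
step_arm --series '[0, 0, 0, 0, 0, 0, -0.3, 0, 0, 0, 0, 0, 0, -0.3, 0, 0, 0, 0, 0, 0, -0.3, 0, 0, -0.5, 0, 0, 0, -0.5, 0, 0, -1, 0, 0, 0, -0.5, 0, 0, -1, 0, 0, 0, -0.5, 0, 0, -0.5, 0, 0, 0, -0.5, 0, 0, 0, 0, 0, 0, -0.5]'

```text
clock: 6.5
ee_pos: [0.5539, -0.3242, 0.1917]
tcp_rot: [[0.004, 1.0, 0.004], [1.0, -0.004, -0.003], [-0.003, 0.004, -1.0]]
force: [-0.8, -1.2, -0.4]
opening: 0.0704
finger_force: 0.0
```

```bash
python3 -c "
from h import *
need(.436,-.1205,.13,30)
a=snapshot('side'); cv2.imwrite('side_raw1.png',a[:,:,::-1])
cv2.imwrite('pics/g3.png',cv2.resize(a[90:220,210:340,::-1],(560,560)))"
```

```text
t 6.5 p [ 0.5539 -0.3242  0.1917] psi 89.79 tilt [ 0.0038 -0.003 ] open 0.0704 ff 0.0 F [-0.8 -1.2 -0.4]
  now-frame units [ 5.086 -2.972  1.515] | after-turn units [-0.006 -5.884  1.542] | turn z units 9.965
```

View pics/g3.png

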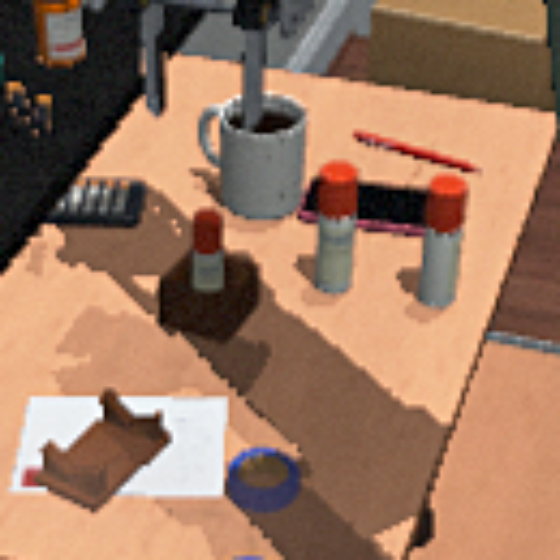

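The glue stick is upright in the block's hole at (208,255). Next is the tape roll.

Call:
step_arm --series '[0.3, -0.52, 0, 0, 0, 1, -0.9, 0.3, -0.52, 0, 0, 0, 1, -0.9, 0.3, -0.52, 0, 0, 0, 1, -0.9, 0.3, -0.52, 0, 0, 0, 1, -0.9, 0.3, -0.52, 0, 0, 0, 1, -0.9, 0.3, -0.52, 0, 0, 0, 1, -0.9, 0.3, -0.52, 0, 0, 0, 1, -0.9, 0.3, -0.52, 0, 0, 0, 1, -0.9, 0.3, -0.52, 0, 0, 0, 1, -0.9, 0.3, -0.52, 0, 0, 0, 1, -0.9]'

```text
clock: 7.8
ee_pos: [0.4265, -0.129, 0.1866]
tcp_rot: [[0.87, 0.493, -0.004], [0.493, -0.87, 0.002], [-0.003, -0.004, -1.0]]
force: [-0.3, 0.6, -0.8]
opening: 0.0893
finger_force: 0.0
```

```bash
python3 -c "
from h import *
need(.436,-.1205,.006,30)"
```

```text
t 7.8 p [ 0.4265 -0.129   0.1866] psi 29.57 tilt [-0.0043  0.0023] open 0.0893 ff 0.0 F [-0.3  0.6 -0.8]
  now-frame units [ 0.322 -0.049  4.515] | after-turn units [ 0.311 -0.066  4.515] | turn z units -0.072
```

Call:
step_arm --series '[0.32, -0.05, 0, 0, 0, 0, -0.9, 0, 0, 0, 0, 0, 0, -0.9, 0, 0, 0.85, 0, 0, 0, -0.9, 0, 0, 0.85, 0, 0, 0, -0.9, 0, 0, 0.85, 0, 0, 0, -0.9, 0, 0, 0.85, 0, 0, 0, -0.9, 0, 0, 0.75, 0, 0, 0, -0.9, 0, 0, 0, 0, 0, 0, -0.9, 0, 0, 0, 0, 0, 0, -0.9]'

```text
clock: 8.93
ee_pos: [0.4393, -0.1232, 0.0237]
tcp_rot: [[0.868, 0.497, 0.001], [0.497, -0.868, -0.001], [0.0, 0.001, -1.0]]
force: [0.6, 0.3, -0.2]
opening: 0.0895
finger_force: 0.0
```

```bash
python3 -c "
from h import *
need(.436,-.1205,.006,30)"
```

```text
t 8.93 p [ 0.4393 -0.1232  0.0237] psi 29.79 tilt [ 0.0008 -0.0005] open 0.0895 ff 0.0 F [ 0.6  0.3 -0.2]
  now-frame units [-0.039 -0.1    0.441] | after-turn units [-0.038 -0.1    0.441] | turn z units -0.036
```

Call:
step_arm --series '[-0.04, -0.1, 0.22, 0, 0, 0, -0.9, 0, 0, 0.22, 0, 0, 0, -0.9, 0, 0, 0, 0, 0, 0, -0.9, 0, 0, 0, 0, 0, 0, 1, 0, 0, 0, 0, 0, 0, 1, 0, 0, 0, 0, 0, 0, 1, 0, 0, 0, 0, 0, 0, 1]'

```text
clock: 9.8
ee_pos: [0.4353, -0.1198, 0.0056]
tcp_rot: [[0.868, 0.497, 0.0], [0.497, -0.868, -0.0], [0.0, 0.0, -1.0]]
force: [-0.9, -0.0, 0.7]
opening: 0.0552
finger_force: 30.0
```

Call:
step_arm --series '[0, 0, -0.5, 0, 0, 0, 1, 0, 0, -1, 0, 0, 1, 1, 0, 0, -1, 0, 0, 1, 1, 0, 0, -0.5, 0, 0, 1, 1, 0, 0, 0, 0, 0, 1, 1, 0.37, -0.9, 0, 0, 0, 0, 1, 0.37, -0.9, 0, 0, 0, 0, 1, 0.37, -0.9, 0, 0, 0, 0, 1, 0.37, -0.9, 0, 0, 0, 0, 1, 0.37, -0.9, 0, 0, 0, 0, 1]'

```text
clock: 11.05
ee_pos: [0.4907, 0.0681, 0.1253]
tcp_rot: [[0.995, 0.101, -0.0], [0.101, -0.995, -0.0], [-0.0, 0.0, -1.0]]
force: [0.2, 0.0, -0.4]
opening: 0.0552
finger_force: 30.0
```

```bash
python3 -c "
from h import *
need(.5705,.3305,.08,6)"
```

```text
t 11.05 p [0.4907 0.0681 0.1253] psi 5.79 tilt [-0.0001 -0.0001] open 0.0552 ff 30.0 F [ 0.2  0.  -0.4]
  now-frame units [ 2.647 -6.326  1.132] | after-turn units [ 2.67  -6.316  1.133] | turn z units -0.035
```

Call:
step_arm --series '[0.37, -0.9, 0, 0, 0, 0, 1, 0.37, -0.9, 0, 0, 0, 0, 1, 0.37, -0.9, 0, 0, 0, 0, 1, 0.37, -0.9, 0, 0, 0, 0, 1, 0.37, -0.9, 0, 0, 0, 0, 1, 0.37, -0.9, 0, 0, 0, 0, 1, 0.37, -0.8, 0, 0, 0, 0, 1, 0, 0, 0, 0, 0, 0, 1, 0, 0, 0, 0, 0, 0, 1]'

```text
clock: 12.18
ee_pos: [0.5681, 0.3233, 0.1248]
tcp_rot: [[0.995, 0.101, -0.001], [0.101, -0.995, -0.001], [-0.001, 0.001, -1.0]]
force: [0.2, -0.3, -0.8]
opening: 0.0555
finger_force: 30.0
```

```bash
python3 -c "
from h import *
need(.5705,.3305,.016,6)
a=snapshot('side'); cv2.imwrite('pics/t1.png',cv2.resize(a[240:350,110:240,::-1],(650,550)))"
```

```text
t 12.18 p [0.5681 0.3233 0.1248] psi 5.8 tilt [-0.0013 -0.0011] open 0.0555 ff 30.0 F [ 0.2 -0.3 -0.8]
  now-frame units [ 0.082 -0.175  2.721] | after-turn units [ 0.079 -0.172  2.721] | turn z units -0.034
```

View pics/t1.png

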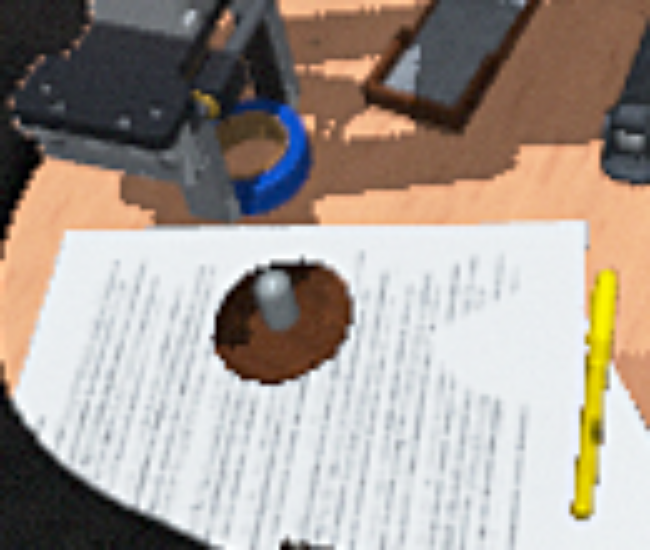

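```bash
python3 -c "
from h import *
t=np.linspace(0,2*np.pi,8,endpoint=False)
for z in(.139,.119):
  print(z,[tuple(((proj('side',(.5681+.028*np.cos(a),.3233+.028*np.sin(a),z))-[110,240])*5).round().astype(int)) for a in t])
print((proj('side',(.5705,.3305,.041))-[110,240])*5,(proj('side',(.5705,.3305,.008))-[110,240])*5)
"
```

```text
0.139 [(np.int64(191), np.int64(126)), (np.int64(183), np.int64(164)), (np.int64(211), np.int64(189)), (np.int64(259), np.int64(187)), (np.int64(297), np.int64(158)), (np.int64(303), np.int64(121)), (np.int64(274), np.int64(97)), (np.int64(229), np.int64(99))]
0.119 [(np.int64(200), np.int64(153)), (np.int64(192), np.int64(190)), (np.int64(220), np.int64(215)), (np.int64(267), np.int64(213)), (np.int64(304), np.int64(184)), (np.int64(310), np.int64(147)), (np.int64(282), np.int64(123)), (np.int64(237), np.int64(125))]
[268.82961219 273.79478318] [280.41666536 310.88193733]
```

The tape's outline matches the projection of a level roll, and the post top appears at (272,270) against a predicted (269,274). Lower it over the post.

Call:
step_arm --series '[0.08, -0.17, 0, 0, 0, 0, 1, 0, 0, 0, 0, 0, 0, 1, 0, 0, 0.6, 0, 0, 0, 1, 0, 0, 0.6, 0, 0, 0, 1, 0, 0, 0.6, 0, 0, 0, 1, 0, 0, 0.5, 0, 0, 0, 1, 0, 0, 0.35, 0, 0, 0, 1, 0, 0, 0, 0, 0, 0, 1]'

```text
clock: 13.22
ee_pos: [0.5702, 0.3306, 0.018]
tcp_rot: [[0.995, 0.101, -0.002], [0.101, -0.995, -0.001], [-0.003, 0.001, -1.0]]
force: [-0.3, -0.3, -0.5]
opening: 0.0553
finger_force: 30.0
```

```bash
python3 -c "
from h import *
need(.5705,.3305,.016,6)"
```

```text
t 13.22 p [0.5702 0.3306 0.018 ] psi 5.78 tilt [-0.0025 -0.0011] open 0.0553 ff 30.0 F [-0.3 -0.3 -0.5]
  now-frame units [0.007 0.003 0.051] | after-turn units [0.007 0.003 0.051] | turn z units -0.036
```

Call:
step_arm --series '[0, 0, 0.05, 0, 0, 0, 1, 0, 0, 0, 0, 0, 0, -0.7, 0, 0, 0, 0, 0, 0, -0.7, 0, 0, 0, 0, 0, 0, -0.7, 0, 0, -0.5, 0, 0, 0, -0.7, 0, 0, -1, 0, 0, 0, -0.7, 0, 0, -1, 0, 0, -1, -0.7, 0, 0, -0.5, 0, 0, -1, -0.7, 0, 0, 0, 0, 0, -1, -0.7, 0, 0, 0, 0, 0, -1, -0.7]'

```text
clock: 14.48
ee_pos: [0.572, 0.3314, 0.1401]
tcp_rot: [[0.866, 0.5, 0.003], [0.5, -0.866, 0.001], [0.003, 0.0, -1.0]]
force: [0.0, 0.2, -1.0]
opening: 0.0801
finger_force: 0.0
```

Call:
step_arm --series '[0, 0, 0, 0, 0, -1, -0.3, 0, 0, 0, 0, 0, -1, -0.3, 0, 0, 0, 0, 0, -1, -0.3, 0, 0, 0, 0, 0, -1, -0.3, 0, -0.3, 0, 0, 0, -1, -0.3, 0, -0.3, 0, 0, 0, -1, -0.3, 0, -0.4, 0, 0, 0, -1, -0.3, 0, -0.4, 0, 0, 0, -1, -0.3, 0, -0.4, 0, 0, 0, -1, -0.3, 0, -0.4, 0, 0, 0, -1, -0.3]'

```text
clock: 15.72
ee_pos: [0.4898, 0.3614, 0.1393]
tcp_rot: [[0.0, 1.0, 0.002], [1.0, -0.0, 0.001], [0.001, 0.002, -1.0]]
force: [-0.6, -0.9, -0.6]
opening: 0.0612
finger_force: 0.0
```

```bash
python3 -c "
from h import *
need(.4055,.3125,.005,107.5)
for n in('side','top'): cv2.imwrite(n+'_raw2.png',snapshot(n)[:,:,::-1])
import meas
for n,r in(('side',(148,280,190,325)),):
  c=meas.sil(cv2.imread(n+'_raw2.png')[:,:,::-1].copy(),r,'blue'); 
  for z in (.018,): print(n,[np.round(v,1) for v in meas.met(n,c,z)])
meas.O={'highl':meas.O['highl']}; meas.run('2',meas.O)"
```

```text
t 15.72 p [0.4898 0.3614 0.1393] psi 90.0 tilt [0.002  0.0011] open 0.0612 ff 0.0 F [-0.6 -0.9 -0.6]
  now-frame units [-1.226 -2.115  3.352] | after-turn units [-0.532 -2.378  3.358] | turn z units -2.917
side [array([572.4, 331.2]), array([56.8, 66.4]), np.float64(142.6)]
highl top ctr [406.2 310.1] size [ 13.4 129.7] longdir deg 108.9
highl side ctr [405.1 314.8] size [ 13.7 134.3] longdir deg 106.5
```

Call:
step_arm --series '[0, 0, 0, 0, 0, -0.97, -0.3, 0, 0, 0, 0, 0, -0.97, -0.3, 0, 0, 0, 0, 0, -0.97, -0.3, -0.18, -0.79, 0, 0, 0, 0, -0.3, -0.18, -0.79, 0, 0, 0, 0, -0.3, -0.18, -0.79, 0, 0, 0, 0, -0.3, 0, 0, 0.9, 0, 0, 0, -0.3, 0, 0, 0.9, 0, 0, 0, -0.3, 0, 0, 0.9, 0, 0, 0, -0.3, 0, 0, 0, 0, 0, 0, -0.3]'

```text
clock: 17.08
ee_pos: [0.4041, 0.3109, 0.0277]
tcp_rot: [[-0.295, 0.956, -0.005], [0.956, 0.295, -0.003], [-0.001, -0.005, -1.0]]
force: [-0.3, -0.7, 0.6]
opening: 0.0612
finger_force: 0.0
```

```bash
python3 -c "
from h import *
need(.4055,.3125,.004,107.5)"
```

```text
t 17.07 p [0.4041 0.3109 0.0277] psi 107.15 tilt [-0.0047 -0.0027] open 0.0612 ff 0.0 F [-0.3 -0.7  0.6]
  now-frame units [0.03  0.05  0.591] | after-turn units [0.029 0.047 0.592] | turn z units -0.059
```

Call:
step_arm --series '[0.03, 0.05, 0.3, 0, 0, 0, -0.3, 0, 0, 0.27, 0, 0, 0, -0.3, 0, 0, 0, 0, 0, 0, -0.3, 0, 0, 0, 0, 0, 0, 1, 0, 0, 0, 0, 0, 0, 1, 0, 0, 0, 0, 0, 0, 1, 0, 0, 0, 0, 0, 0, 1, 0, 0, 0, 0, 0, 0, 1]'

```text
clock: 18.08
ee_pos: [0.4073, 0.3139, 0.0067]
tcp_rot: [[-0.297, 0.955, 0.0], [0.955, 0.297, 0.0], [0.0, 0.0, -1.0]]
force: [0.5, -0.1, 1.0]
opening: 0.0148
finger_force: 0.0
```

Call:
step_arm --series '[0, 0, 0.04, 0, 0, 0, 1, 0, 0, 0, 0, 0, 0, 1, 0, 0, 0, 0, 0, 0, 1]'

```text
clock: 18.45
ee_pos: [0.4076, 0.314, 0.0062]
tcp_rot: [[-0.297, 0.955, 0.0], [0.955, 0.297, 0.0], [-0.0, 0.0, -1.0]]
force: [-3.2, -2.0, 7.6]
opening: 0.01
finger_force: 30.1
```

The pads closed high on the barrel (opening 10 mm, upward force), so I reopen and go lower.

Call:
step_arm --series '[0, 0, 0, 0, 0, 0, 0.4, 0, 0, 0, 0, 0, 0, 0.4, 0, 0, 0, 0, 0, 0, 0.4, 0, 0, 0.1, 0, 0, 0, 0.4, 0, 0, 0, 0, 0, 0, 0.4, 0, 0, 0, 0, 0, 0, 0.4]'

```text
clock: 19.2
ee_pos: [0.4071, 0.3138, 0.0009]
tcp_rot: [[-0.297, 0.955, -0.0], [0.955, 0.297, -0.0], [-0.0, -0.0, -1.0]]
force: [0.2, -0.2, -0.4]
opening: 0.0279
finger_force: 0.0
```

```bash
python3 -c "
from h import *
need(.4055,.3125,.002,107.5)"
```

```text
t 19.2 p [0.4071 0.3138 0.0009] psi 107.25 tilt [-0.0004 -0.0002] open 0.0279 ff 0.0 F [ 0.2 -0.2 -0.4]
  now-frame units [-0.02  -0.047 -0.028] | after-turn units [-0.02  -0.047 -0.028] | turn z units -0.042
```

Call:
step_arm --series '[0, 0, -0.02, 0, 0, 0, 1, 0, 0, 0, 0, 0, 0, 1, 0, 0, 0, 0, 0, 0, 1, 0, 0, 0, 0, 0, 0, 1]'

```text
clock: 19.7
ee_pos: [0.4074, 0.314, 0.002]
tcp_rot: [[-0.297, 0.955, 0.0], [0.955, 0.297, 0.0], [0.0, 0.0, -1.0]]
force: [0.8, -0.4, 1.1]
opening: 0.011
finger_force: 30.0
```

Call:
step_arm --series '[0, 0, -0.3, 0, 0, 0, 1, 0, 0, -1, 0, 0, 0.9, 1, 0, 0, -1, 0, 0, 0.9, 1, 0, 0, -0.7, 0, 0, 0.9, 1, 0, 0, 0, 0, 0, 0.9, 1, 0, 0, 0, 0, 0, 0.9, 1, 0, 0, 0, 0, 0, 0.9, 1, -0.8, 0.6, 0, 0, 0, 0, 1, -0.9, 0.65, 0, 0, 0, 0, 1, -0.9, 0.65, 0, 0, 0, 0, 1]'

```text
clock: 20.95
ee_pos: [0.4539, 0.1927, 0.1227]
tcp_rot: [[0.261, 0.965, 0.001], [0.965, -0.261, 0.0], [0.001, 0.001, -1.0]]
force: [0.9, -0.6, -0.0]
opening: 0.0107
finger_force: 30.0
```

```bash
python3 -c "
from h import *
need(.566,-.1105,.08,75)"
```

```text
t 20.95 p [0.4539 0.1927 0.1227] psi 74.9 tilt [0.0011 0.0003] open 0.0107 ff 30.0 F [ 0.9 -0.6 -0. ]
  now-frame units [-6.587  4.68   1.069] | after-turn units [-6.595  4.669  1.068] | turn z units -0.017
```

Call:
step_arm --series '[-0.82, 0.58, 0, 0, 0, 0, 1, -0.82, 0.58, 0, 0, 0, 0, 1, -0.82, 0.58, 0, 0, 0, 0, 1, -0.82, 0.58, 0, 0, 0, 0, 1, -0.82, 0.58, 0, 0, 0, 0, 1, -0.82, 0.58, 0, 0, 0, 0, 1, -0.82, 0.58, 0, 0, 0, 0, 1, -0.82, 0.58, 0.5, 0, 0, 0, 1, 0, 0, 0.5, 0, 0, 0, 1, 0, 0, 0, 0, 0, 0, 1]'

```text
clock: 22.2
ee_pos: [0.5624, -0.1081, 0.0806]
tcp_rot: [[0.262, 0.965, -0.004], [0.965, -0.262, 0.001], [0.0, -0.004, -1.0]]
force: [-0.4, 0.9, -0.6]
opening: 0.0103
finger_force: 30.0
```

```bash
python3 -c "
from h import *
need(.566,-.1105,.026,75)
a=snapshot('side'); cv2.imwrite('side_raw3.png',a[:,:,::-1]); cv2.imwrite('pics/p1.png',cv2.resize(a[150:230,190:300,::-1],(770,560)))"
```

```text
t 22.2 p [ 0.5624 -0.1081  0.0806] psi 74.79 tilt [-0.0038  0.0014] open 0.0103 ff 30.0 F [-0.4  0.9 -0.6]
  now-frame units [-0.035  0.109  1.363] | after-turn units [-0.035  0.104  1.364] | turn z units -0.034
```

View pics/p1.png

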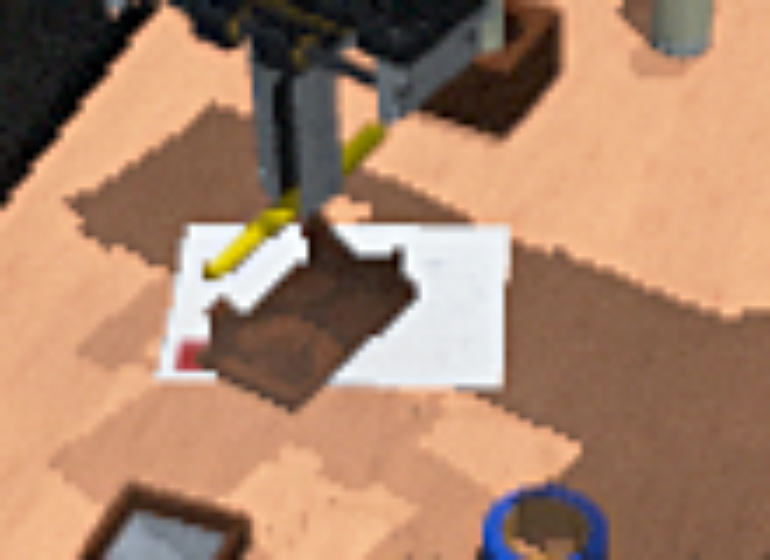

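The highlighter hangs parallel to the rest, from (210,270) to (380,130), just above it. Lower it in.

Call:
step_arm --series '[-0.03, 0.1, 0.2, 0, 0, 0, 1, 0, 0, 0.5, 0, 0, 0, 1, 0, 0, 0.4, 0, 0, 0, 1, 0, 0, 0.2, 0, 0, 0, 1, 0, 0, 0, 0, 0, 0, 1, 0, 0, 0, 0, 0, 0, 1]'

```text
clock: 23.0
ee_pos: [0.5681, -0.1105, 0.0304]
tcp_rot: [[0.261, 0.965, 0.001], [0.965, -0.261, -0.0], [-0.0, 0.001, -1.0]]
force: [-0.1, -0.3, -0.0]
opening: 0.0108
finger_force: 30.0
```

```bash
python3 -c "
from h import *
need(.566,-.1105,.025,75)"
```

```text
t 23.0 p [ 0.5681 -0.1105  0.0304] psi 74.85 tilt [ 0.001  -0.0004] open 0.0108 ff 30.0 F [-0.1 -0.3 -0. ]
  now-frame units [-0.014 -0.05   0.135] | after-turn units [-0.013 -0.05   0.135] | turn z units -0.025
```

Lower a last bit and look for contact before letting go.

Call:
step_arm --series '[0, -0.03, 0.13, 0, 0, 0, 1, 0, 0, 0, 0, 0, 0, 1]'

```text
clock: 23.25
ee_pos: [0.5677, -0.1105, 0.0265]
tcp_rot: [[0.261, 0.965, 0.003], [0.965, -0.261, -0.001], [-0.0, 0.003, -1.0]]
force: [-1.3, 0.9, 6.5]
opening: 0.0108
finger_force: 30.0
```

Call:
step_arm --series '[0, 0, 0, 0, 0, 0, 0.3, 0, 0, 0, 0, 0, 0, 0.3, 0, 0, 0, 0, 0, 0, 0.3, 0, 0, -0.3, 0, 0, 0, 0.3, 0, 0, -0.8, 0, 0, 0, 0, 0, 0, -1, 0, 0, 0, -0.3, 0, 0, -0.5, 0, 0, 0, -0.3]'

```text
clock: 24.12
ee_pos: [0.5681, -0.1106, 0.1322]
tcp_rot: [[0.261, 0.965, 0.005], [0.965, -0.261, -0.002], [-0.0, 0.005, -1.0]]
force: [-0.0, -0.2, 0.4]
opening: 0.0587
finger_force: 0.0
```

```bash
python3 -c "
from h import *
need(.444,.125,.019,95)
a=snapshot('side'); cv2.imwrite('side_raw4.png',a[:,:,::-1])
import meas
c=meas.sil(a,(205,165,262,215),'yel')
print([np.round(v,1) for v in meas.met('side',c,.028)])"
```

```text
t 24.12 p [ 0.5681 -0.1106  0.1322] psi 74.85 tilt [ 0.0047 -0.0016] open 0.0587 ff 0.0 F [-0.  -0.2  0.4]
  now-frame units [ 4.875 -4.547  2.807] | after-turn units [ 6.137 -2.576  2.831] | turn z units -3.358
[array([ 564.2, -105.2]), array([ 16.5, 136.7]), np.float64(76.1)]
```

Call:
step_arm --series '[0, 0, 0, 0, 0, -0.84, -0.3, 0, 0, 0, 0, 0, -0.84, -0.3, 0, 0, 0, 0, 0, -0.84, -0.3, 0, 0, 0, 0, 0, -0.84, -0.3, 0.9, -0.37, 0, 0, 0, 0, -0.3, 0.9, -0.37, 0, 0, 0, 0, -0.3, 0.9, -0.37, 0, 0, 0, 0, -0.3, 0.9, -0.37, 0, 0, 0, 0, -0.3, 0.9, -0.37, 0, 0, 0, 0, -0.3, 0.9, -0.37, 0, 0, 0, 0, -0.3]'

```text
clock: 25.42
ee_pos: [0.4583, 0.0984, 0.1287]
tcp_rot: [[-0.087, 0.996, 0.0], [0.996, 0.087, 0.0], [0.0, 0.0, -1.0]]
force: [0.5, -0.2, 0.7]
opening: 0.0612
finger_force: 0.0
```

```bash
python3 -c "
from h import *
need(.444,.125,.019,95)
for n in('side','top'): cv2.imwrite(n+'_raw5.png',snapshot(n)[:,:,::-1])
import meas
for n,r in(('side',(205,165,262,215)),('top',(235,155,280,195))):
  c=meas.sil(cv2.imread(n+'_raw5.png')[:,:,::-1].copy(),r,'yel')
  print(n,[np.round(v,1) for v in meas.met(n,c,.028)])
a=cv2.imread('top_raw5.png');b=cv2.imread('side_raw5.png')
f=lambda i,x,y,w:cv2.resize(i[y:y+w,x:x+w],(390,390),interpolation=cv2.INTER_CUBIC)
cv2.imwrite('pics/z2.png',np.hstack([f(a,235,152,46),f(b,208,165,50)]))"
```

```text
t 25.43 p [0.4583 0.0984 0.1287] psi 95.0 tilt [0.0002 0.0001] open 0.0612 ff 0.0 F [ 0.5 -0.2  0.7]
  now-frame units [ 0.693 -0.298  2.741] | after-turn units [ 0.693 -0.297  2.741] | turn z units -0.0
side [array([568.9, -83.8]), array([16.2, 30.2]), np.float64(80.8)]
top [array([ 565.2, -107.6]), array([ 15.4, 128.9]), np.float64(75.5)]
```

View pics/z2.png

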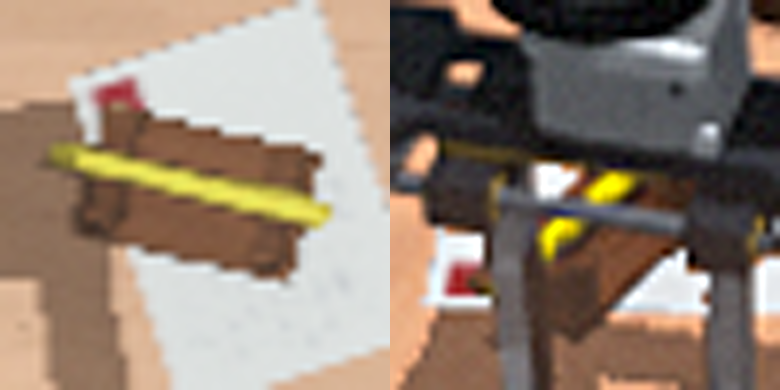

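The highlighter lies in both saddles, but in the top crop its left overhang looks larger (about 45 px against 18 px). I'll check that numerically.

```bash
python3 -c "
from h import *
e=np.array([np.cos(np.radians(75)),np.sin(np.radians(75))]);g=np.array([e[1],-e[0]])
def ext(tag,n,roi,lo,hi,z):
  x0,y0,x1,y1=roi;im=cv2.imread(f'{n}_raw{tag}.png')[y0:y1,x0:x1,::-1].copy()
  p=cv2.resize(im,None,fx=6,fy=6,interpolation=cv2.INTER_CUBIC);m=cv2.inRange(hsv(p),lo,hi)
  k,l,s,c=cv2.connectedComponentsWithStats(m);i=1+s[1:,4].argmax();q=(np.argwhere(l==i)[:,::-1]+.5)/6-.5+[x0,y0]
  P=np.array([onplane(n,*v,z)[:2] for v in q])*1000;a=P@e;b=P@g
  # central band across for ends
  w=abs(b-np.median(b))<15
  print(tag,n,'axis ext',np.percentile(a[w],[0.3,99.7]).round(1),'mid',np.percentile(a[w],[.3,99.7]).mean().round(1),'across',np.percentile(b,[.3,99.7]).round(1))
for z in(.008,.012):
  ext(0,'top',(238,155,280,195),(3,70,15),(16,255,140),z)
  ext(0,'side',(212,172,256,214),(3,70,15),(16,255,140),z)
for z in(.028,):
  ext(5,'top',(235,155,280,195),(20,100,80),(36,255,255),z)
  ext(4,'side',(205,165,262,215),(20,100,80),(36,255,255),z)
print(np.array([568.1,-110.6])@e)"

```

```text
0 top axis ext [-10.2  89.1] mid 39.4 across [543.3 604.1]
0 side axis ext [-21.3  97.7] mid 38.2 across [538.7 616.6]
0 top axis ext [-10.3  88.8] mid 39.3 across [542.7 603.4]
0 side axis ext [-17.5 101. ] mid 41.7 across [535.9 613.5]
5 top axis ext [-20.4 107.9] mid 43.7 across [566.3 582. ]
4 side axis ext [-24.3 111.1] mid 43.4 across [563.5 580.4]
40.20370313517108
```

The offset is only about 4 mm, so I can trim it at the end. Next is the stapler.

Call:
step_arm --series '[0.7, -0.3, 0, 0, 0, 0, -0.3, 0, 0, 0, 0, 0, 0, -0.3, 0, 0, 0.8, 0, 0, 0, -0.3, 0, 0, 0.8, 0, 0, 0, -0.3, 0, 0, 0.8, 0, 0, 0, -0.3, 0, 0, 0.2, 0, 0, 0, -0.3, 0, 0, 0, 0, 0, 0, -0.3]'

```text
clock: 26.4
ee_pos: [0.4451, 0.1235, 0.0246]
tcp_rot: [[-0.087, 0.996, -0.0], [0.996, 0.087, -0.0], [-0.0, -0.0, -1.0]]
force: [-0.2, 0.1, 0.5]
opening: 0.0611
finger_force: 0.0
```

```bash
python3 -c "
from h import *
need(.444,.125,.019,95)"
```

```text
t 26.4 p [0.4451 0.1235 0.0246] psi 94.97 tilt [-0.0004 -0.0003] open 0.0611 ff 0.0 F [-0.2  0.1  0.5]
  now-frame units [ 0.039 -0.024  0.141] | after-turn units [ 0.039 -0.024  0.141] | turn z units -0.005
```

Call:
step_arm --series '[0.04, -0.02, 0.13, 0, 0, 0, -0.3, 0, 0, 0, 0, 0, 0, -0.3, 0, 0, 0, 0, 0, 0, 1, 0, 0, 0, 0, 0, 0, 1, 0, 0, 0, 0, 0, 0, 1, 0, 0, 0, 0, 0, 0, 1, 0, 0, 0, 0, 0, 0, 1, 0, 0, 0, 0, 0, 0, 1]'

```text
clock: 27.4
ee_pos: [0.4437, 0.1258, 0.0195]
tcp_rot: [[-0.087, 0.996, -0.0], [0.996, 0.087, 0.0], [0.0, -0.0, -1.0]]
force: [0.0, 0.1, 0.5]
opening: 0.0189
finger_force: 30.0
```

Call:
step_arm --series '[0, 0, -0.4, 0, 0, 0, 1, 0, 0, -0.8, 0, 0, 0, 1, 0, 0, -0.8, 0, 0, 0.54, 1, 0, 0, 0, 0, 0, 0.54, 1, -0.07, 0.77, 0, 0, 0, 0, 1, -0.07, 0.77, 0, 0, 0, 0, 1, -0.07, 0.77, 0, 0, 0, 0, 1, -0.07, 0.77, 0, 0, 0, 0, 1, 0, 0, 0, 0, 0, 0, 1, 0, 0, 0, 0, 0, 0, 1]'

```text
clock: 28.65
ee_pos: [0.5655, 0.1114, 0.0994]
tcp_rot: [[0.026, 1.0, -0.002], [1.0, -0.026, 0.0], [-0.0, -0.002, -1.0]]
force: [-0.2, -0.3, -2.3]
opening: 0.0188
finger_force: 30.0
```

```bash
python3 -c "
from h import *
need(.567,.111,.026,88.5)
import meas
cv2.imwrite('side_raw6.png',snapshot('side')[:,:,::-1])
b=cv2.imread('side_raw6.png'); cv2.imwrite('pics/s1.png',cv2.resize(b[190:290,160:280],(600,500)))"
```

```text
t 28.65 p [0.5655 0.1114 0.0994] psi 88.53 tilt [-0.0017  0.    ] open 0.0188 ff 30.0 F [-0.2 -0.3 -2.3]
  now-frame units [-0.01   0.041  1.834] | after-turn units [-0.01   0.038  1.834] | turn z units 0.005
```

View pics/s1.png

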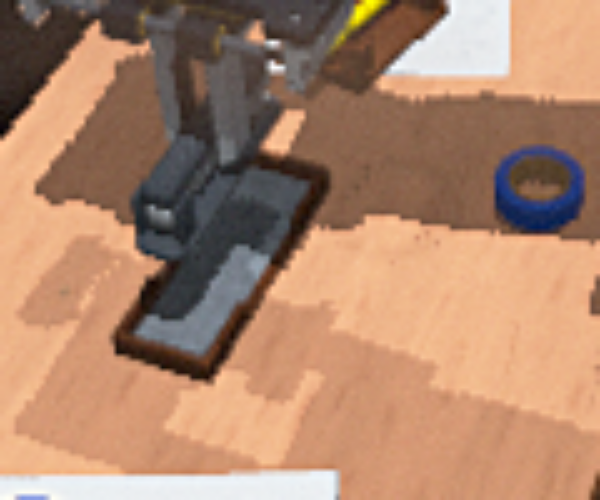

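The stapler hangs level over the tray (near end at (162,250)), and its shadow falls inside the tray. That was picture 14 of 14, so further checks are numerical.

```bash
python3 -c "
from h import *
for y in(.174,.179,.184): print(y,((proj('side',(.5655,y,.08))-[160,190])*5).round())"
```

```text
0.174 [162. 250.]
0.179 [158. 256.]
0.184 [153. 263.]
```

Call:
step_arm --series '[0, 0.04, 0.4, 0, 0, 0, 1, 0, 0, 0.5, 0, 0, 0, 1, 0, 0, 0.5, 0, 0, 0, 1, 0, 0, 0.3, 0, 0, 0, 1, 0, 0, 0, 0, 0, 0, 1, 0, 0, 0, 0, 0, 0, 1]'

```text
clock: 29.45
ee_pos: [0.5687, 0.1114, 0.032]
tcp_rot: [[0.026, 1.0, 0.001], [1.0, -0.026, 0.0], [0.0, 0.001, -1.0]]
force: [0.4, -0.5, -1.8]
opening: 0.0188
finger_force: 30.0
```

Call:
step_arm --series '[0, -0.03, 0.06, 0, 0, 0, 1, 0, 0, 0.08, 0, 0, 0, 1, 0, 0, 0, 0, 0, 0, 1]'

```text
clock: 29.82
ee_pos: [0.5668, 0.1114, 0.0257]
tcp_rot: [[0.026, 1.0, -0.0], [1.0, -0.026, -0.0], [-0.0, -0.0, -1.0]]
force: [0.4, -0.4, -3.0]
opening: 0.019
finger_force: 30.0
```

Call:
step_arm --series '[0, 0, 0, 0, 0, 0, 0, 0, 0, 0, 0, 0, 0, 0, 0, 0, 0, 0, 0, 0, 0, 0, 0, 0, 0, 0, 0, 0, 0, 0, -0.4, 0, 0, 0, 0, 0, 0, -1, 0, 0, 0, 0, 0, 0, -1, 0, 0, 0, 0, 0, 0, -0.6, 0, 0, 0, 0]'

```text
clock: 30.82
ee_pos: [0.5686, 0.1115, 0.1498]
tcp_rot: [[0.026, 1.0, 0.005], [1.0, -0.026, 0.0], [0.0, 0.005, -1.0]]
force: [-0.6, 0.2, -0.0]
opening: 0.0468
finger_force: 0.0
```

```bash
python3 -c "
from h import *
import meas
for n in('side','top'): cv2.imwrite(n+'_raw7.png',snapshot(n)[:,:,::-1])
need(.5671,-.1143,.1,74.8)
c=meas.sil(cv2.imread('side_raw7.png')[:,:,::-1].copy(),(205,165,262,215),'yel')
print([np.round(v,1) for v in meas.met('side',c,.028)])
# stapler near-end / silhouette in tray (grey-dark vs. felt): compare gray levels
im=cv2.cvtColor(cv2.imread('side_raw7.png'),cv2.COLOR_BGR2GRAY)[214:270,178:230]
m=(im<75).astype(np.uint8)
print(im[::4,::4])"
```

```text
t 30.93 p [0.5702 0.1116 0.1509] psi 88.53 tilt [0.0093 0.0005] open 0.0468 ff 0.0 F [-0.1  0.4 -0.5]
  now-frame units [-5.649  0.055  1.27 ] | after-turn units [-5.47   1.406  1.273] | turn z units 2.289
[array([ 563.4, -108.7]), array([ 18.6, 137.1]), np.float64(77.1)]
[[107 103 107 105 102 107 203 194 193 196 200 115 108]
 [102 103 104  97 102 110 105 101  66  88 108 107 112]
 [ 99 100  99 102 103 105 110  46  55  48  47  81 105]
 [106 101 101 102 108 108  86  53  46  72  82  40  99]
 [177  89 179 102 109 114  83  95  63  55  80  30 108]
 [192 195 191 202 204  87  80  44  32  43  62 205 180]
 [189 187 196 200 204  71  69  65  97 102  53 198 191]
 [158 175 175 202  67  78  53  92  78  71 204 186 194]
 [187 162 168  71  75  51  36  75 151  96 195 196 196]
 [166 169 140  51 131  55  78 133  46 196 196 194 193]
 [156 175  24  68  72  34  75  53 163 163 166 165 199]
 [168 110  52  84  58  55 101  62 165 149 163 167 173]
 [168 171 162  25  37  45  40 175 165 161 165 168 170]
 [165 166 158 174 170 152 105 160 164 166 181 155 163]]
```

```bash
python3 -c "
from h import *
e=np.array([np.cos(np.radians(75)),np.sin(np.radians(75))]);g=np.array([e[1],-e[0]])
def ext(tag,n,roi,lo,hi,z):
  x0,y0,x1,y1=roi;im=cv2.imread(f'{n}_raw{tag}.png')[y0:y1,x0:x1,::-1].copy()
  p=cv2.resize(im,None,fx=6,fy=6,interpolation=cv2.INTER_CUBIC);m=cv2.inRange(hsv(p),lo,hi)
  k,l,s,c=cv2.connectedComponentsWithStats(m);i=1+s[1:,4].argmax();q=(np.argwhere(l==i)[:,::-1]+.5)/6-.5+[x0,y0]
  P=np.array([onplane(n,*v,z)[:2] for v in q])*1000;a=P@e;b=P@g
  print(tag,n,s[i,4],'axis ext',np.percentile(a,[0.3,99.7]).round(1),'mid',np.percentile(a,[.3,99.7]).mean().round(1),'across',np.percentile(b,[.3,99.7]).round(1))
for t in(4,5,7):
 for n,r in(('top',(235,155,280,195)),('side',(205,165,262,215))):
  try: ext(t,n,r,(20,90,50),(38,255,255),.028)
  except Exception as ex: print(t,n,ex)
# glue cap in block
import meas
c=meas.sil(cv2.imread('side_raw7.png')[:,:,::-1].copy(),(246,128,272,156),'red'); print('cap',c.min(0),c.max(0), meas.met('side',c,.088)[0].round(1), proj('side',(.5515,-.323,.102)),proj('side',(.5515,-.323,.0935+.02)))
c=meas.sil(cv2.imread('side_raw7.png')[:,:,::-1].copy(),(148,280,190,325),'blue'); print('tape',[np.round(v,1) for v in meas.met('side',c,.018)])
"
```

```text
4 top 'NoneType' object is not subscriptable
4 side 4237 axis ext [-24.3 111.2] mid 43.4 across [563.2 580.8]
5 top 4267 axis ext [-20.6 107.9] mid 43.6 across [566.3 582. ]
5 side 936 axis ext [11.6 40.9] mid 26.2 across [562.5 581.3]
7 top 4257 axis ext [-20.6 107.7] mid 43.6 across [566.4 581.9]
7 side 4341 axis ext [-24.5 110.9] mid 43.2 across [562.8 581.4]
cap [254.41666667 138.25      ] [260.91666667 148.25      ] [ 550.6 -320.7] [257.62471843 139.52363286] [257.59076037 136.81997668]
tape [array([572.7, 331. ]), array([56.4, 67.1]), np.float64(132.9)][ WARN:0@0.022] global loadsave.cpp:275 findDecoder imread_('top_raw4.png'): can't open/read file: check file path/integrity
```

The stapler, tape and glue stick check out. The highlighter sits about 4 mm off along the rest's axis, so I regrip it and trim that.

Call:
step_arm --series '[0, 0, 0, 0, 0, 0.76, 0, 0, 0, 0, 0, 0, 0.76, 0, 0, 0, 0, 0, 0, 0.76, 0, -0.88, 0.2, 0, 0, 0, 0, 0, -0.88, 0.2, 0, 0, 0, 0, 0, -0.88, 0.2, 0, 0, 0, 0, 0, -0.88, 0.2, 0, 0, 0, 0, 0, -0.88, 0.2, 0, 0, 0, 0, 0, -0.88, 0.2, 0, 0, 0, 0, 0, 0, 0, 0, 0, 0, 0, 0]'

```text
clock: 32.17
ee_pos: [0.5574, -0.107, 0.1449]
tcp_rot: [[0.265, 0.964, -0.001], [0.964, -0.265, 0.0], [-0.0, -0.001, -1.0]]
force: [0.6, -0.2, -0.2]
opening: 0.0469
finger_force: 0.0
```

```bash
python3 -c "
from h import *
need(.5653,-.1065,.0245,75)"
```

```text
t 32.17 p [ 0.5574 -0.107   0.1449] psi 74.64 tilt [-0.0014  0.0001] open 0.0469 ff 0.0 F [ 0.6 -0.2 -0.2]
  now-frame units [0.066 0.192 3.011] | after-turn units [0.064 0.188 3.011] | turn z units -0.06
```

Call:
step_arm --series '[0.06, 0.19, 0, 0, 0, 0, 0, 0, 0, 0.7, 0, 0, 0, 0.1, 0, 0, 0.7, 0, 0, 0, 0.1, 0, 0, 0.7, 0, 0, 0, 0.1, 0, 0, 0.4, 0, 0, 0, 0.1, 0, 0, 0.35, 0, 0, 0, 0.1, 0, 0, 0, 0, 0, 0, 0.1, 0, 0, 0, 0, 0, 0, 0.1]'

```text
clock: 33.17
ee_pos: [0.567, -0.1049, 0.0327]
tcp_rot: [[0.261, 0.965, 0.002], [0.965, -0.261, -0.001], [-0.0, 0.002, -1.0]]
force: [-0.7, -0.2, -0.3]
opening: 0.042
finger_force: 0.0
```

```bash
python3 -c "
from h import *
need(.5653,-.1065,.0245,75)"
```

```text
t 33.17 p [ 0.567  -0.1049  0.0327] psi 74.85 tilt [ 0.0017 -0.0005] open 0.042 ff 0.0 F [-0.7 -0.2 -0.3]
  now-frame units [-0.05  -0.03   0.206] | after-turn units [-0.05  -0.03   0.206] | turn z units -0.024
```

Call:
step_arm --series '[-0.05, -0.04, 0.2, 0, 0, 0, 0.1, 0, 0, 0, 0, 0, 0, 0.1, 0, 0, 0, 0, 0, 0, 1, 0, 0, 0, 0, 0, 0, 1, 0, 0, 0, 0, 0, 0, 1, 0, 0, 0, 0, 0, 0, 1, 0, 0, 0, 0, 0, 0, 1]'

```text
clock: 34.05
ee_pos: [0.5642, -0.1063, 0.024]
tcp_rot: [[0.261, 0.965, 0.0], [0.965, -0.261, -0.0], [-0.0, 0.0, -1.0]]
force: [-0.5, -0.3, -0.0]
opening: 0.0112
finger_force: 30.0
```

Call:
step_arm --series '[0, 0, -0.2, 0, 0, 0, 1, -0.11, 0, 0, 0, 0, 0, 1, 0, 0, 0, 0, 0, 0, 1, 0, 0, 0.17, 0, 0, 0, 1, 0, 0, 0, 0, 0, 0, 1, 0, 0, 0, 0, 0, 0, 1]'

```text
clock: 34.8
ee_pos: [0.5624, -0.1103, 0.0246]
tcp_rot: [[0.261, 0.965, -0.001], [0.965, -0.261, 0.0], [0.0, -0.001, -1.0]]
force: [-0.1, 0.6, -1.2]
opening: 0.0117
finger_force: 30.0
```

Release, rise and back away, then check.

Call:
step_arm --series '[0, 0, 0, 0, 0, 0, 0.3, 0, 0, 0, 0, 0, 0, 0.3, 0, 0, 0, 0, 0, 0, 0.3, 0, 0, -0.3, 0, 0, 0, 0.3, 0, 0, -0.8, 0, 0, 0, 0.3, 0, 0, -1, 0, 0, 0, 0.3, 0, 0, -1, 0, 0, 0, 0.3, 0, 0, -1, 0, 0, 0, 0.3, 0, -0.9, 0, 0, 0, 0, 0.3, 0, -0.9, 0, 0, 0, 0, 0.3]'

```text
clock: 36.05
ee_pos: [0.4934, -0.0917, 0.1909]
tcp_rot: [[0.261, 0.965, 0.003], [0.965, -0.261, -0.001], [-0.0, 0.003, -1.0]]
force: [-0.4, 0.1, 0.1]
opening: 0.0328
finger_force: 0.0
```

Call:
step_arm --series '[0.9, -0.4, 0, 0, 0, 0, 0.3, 0.9, -0.4, 0, 0, 0, 0, 0.3, 0.9, -0.4, 0, 0, 0, 0, 0.3, 0.9, -0.4, 0, 0, 0, 0, 0.3, 0, 0, 0, 0, 0, 0, 0.3, 0, 0, 0, 0, 0, 0, 0.3]'

```text
clock: 36.8
ee_pos: [0.4696, 0.0637, 0.1897]
tcp_rot: [[0.261, 0.965, 0.001], [0.965, -0.261, -0.001], [-0.0, 0.001, -1.0]]
force: [-0.6, -0.4, 0.4]
opening: 0.0328
finger_force: 0.0
```

```bash
python3 -c "
from h import *
import meas
for n in('side','top'): cv2.imwrite(n+'_raw8.png',snapshot(n)[:,:,::-1])
e=np.array([np.cos(np.radians(75)),np.sin(np.radians(75))]);g=np.array([e[1],-e[0]])
for n,r in(('top',(235,155,280,195)),('side',(205,165,262,215))):
  x0,y0,x1,y1=r;im=cv2.imread(n+'_raw8.png')[y0:y1,x0:x1,::-1].copy()
  m=cv2.inRange(hsv(cv2.resize(im,None,fx=6,fy=6,interpolation=cv2.INTER_CUBIC)),(20,90,50),(38,255,255))
  q=(np.argwhere(m>0)[:,::-1]+.5)/6-.5+[x0,y0];P=np.array([onplane(n,*v,.028)[:2] for v in q])*1000
  if len(P): print(n,len(P),np.percentile(P@e,[.3,99.7]),np.percentile(P@e,[.3,99.7]).mean(),np.percentile(P@g,[.3,99.7]))
im=cv2.imread('side_raw8.png')[:,:,::-1].copy()
for k,r,md,z in(('cap',(246,128,272,156),'red',.088),('tape',(148,280,190,325),'blue',.018)):
  c=meas.sil(im,r,md); print(k,[np.round(v,1) for v in meas.met('side',c,z)])
# stapler in tray: silhouette differences between empty tray (0) and now, top view and side
for n,r,z in(('top',(174,158,228,192),.029),('side',(172,205,235,275),.029)):
  x0,y0,x1,y1=r;A=[cv2.imread(f'{n}_raw{t}.png')[y0:y1,x0:x1].astype(int) for t in(0,8)]
  d=(abs(A[0]-A[1]).max(2)>45).astype(np.uint8);d=cv2.morphologyEx(d,cv2.MORPH_OPEN,np.ones((2,2),np.uint8))
  k,l,s,c=cv2.connectedComponentsWithStats(d);i=1+s[1:,4].argmax();q=cv2.convexHull(np.argwhere(l==i)[:,::-1].astype(np.float32)).reshape(-1,2)+[x0,y0]
  print('stapler',n,s[i],[np.round(v,1) for v in meas.met(n,q,z)])
s=read_state();print(s['clock'],s['ee_pos'],s['opening'],s['force'])"
```

```text
top 4218 [-25.08125438 103.82779826] 39.373271941037196 [566.30776848 581.75214822]
side 3930 [-97.34845464 106.86019873] 4.755872043315328 [562.66375242 630.3983903 ]
cap [array([ 550.3, -321.2]), array([23. , 66.3]), np.float64(108.9)]
tape [array([572.7, 331.1]), array([56.4, 67.1]), np.float64(131.8)]
stapler top [  0   3  48  31 766] [array([560.8, 124.9]), array([116.1, 180.8]), np.float64(88.3)]
stapler side [  19    0   44   56 1082] [array([556.3,  71. ]), array([112.8, 226.7]), np.float64(104.4)]
36.9 [0.46956382 0.06311327 0.18938003] 0.032737021821930855 [-0.34293968 -1.04058996 -1.14931491]
```

The highlighter is now centred: mid 39.4 mm along the axis, the same as the rest. The stapler was let go 0.2 mm above the felt, inside the rims. The tape and glue stick have not moved, so I hand in.

```bash
python3 -c "
from workcell import *
print(hand_in())"
```

```text
the job is handed in; nothing more can be done
None
```

I put all four pieces in their holders, let go of them and handed the job in at about 37 s; the mug and phone were never touched, the stapler's seating rests on its release height rather than a final look, and no verdict came back.

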